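Ring for the customer and hold out the finished bracelet

TASK

The customer's bracelet is ready: ring the counter bell by pressing its plunger right down and letting it spring back, then swing the tray's folded handle upright while the tray still sits in its wooden stand, and lift the tray straight up out of the stand by the grip of that handle. Keep it level so that the bracelet and the loupe stay in their wells, leave the jar, the glue bottle and the charm dish alone, and finish still holding the tray by its handle, level and motionless, its underside at least 10 cm above the table top.

Things in the scene. Friction and masses are not known exactly. Their poses are not given: they have to be found in the camera images.
- bell: counter bell, silver dome 79 mm across on a black foot 86 mm across, fixed to the table; origin at the centre of its underside; top of the dome 45 mm (brass nut 48 mm) above the table
- bell_head (a point): centre of the top of the bell's silver plunger head (17 mm across), 61 mm above the table when up; it moves straight down
- bell_plunger (a joint): how far the bell plunger is pressed: 0 up, 0.006 m right down on its stop; spring about 1.8 N at first, 3.9 N at the stop; springs back by itself
- stand: dark wooden stand with a raised rim in which the tray sits, fixed to the table; 204 mm (own x) by 128 mm (own y), 20 mm high; origin at the centre of its underside, its floor 8 mm up, so the rim surrounds the tray's lowest 12 mm with 3 mm to spare on each side
- tray: pale wooden show tray with blue lining, 180 mm (own x) by 104 mm (own y), walls 28 mm high and 5 mm thick, 0.45 kg give or take; origin at the centre of its underside, z up; a divider at x = 0 makes a well at +x and a well at -x; it stands in the stand with the same yaw (within 0.02 rad)
- handle_hinge (a point): middle of the handle's hinge line on the tray: 54 mm above the centre of its underside; the hinge line runs along the tray's y axis
- handle_grip (a point): centre of the handle's dark wooden grip: round, 12 mm thick, 68 mm long, parallel to the tray's y axis, 70 mm from the hinge line; folded it lies on the tray's -x side, 67 mm from the tray's middle and 73 mm above its underside; upright it is 124 mm above the underside
- tray_handle (a joint): angle of the brass bail handle on the tray: 0 folded down to the tray's -x side, 1.3 rad upright, 2.6 folded to the +x side; it swings easily and falls back if let go, and the tray hangs from it level
- bracelet: brown leather bracelet with red clasp, 65 by 62 mm, 15 mm high, lying loose in the tray's +x well; origin at the centre of its underside
- loupe: round folded metal loupe, 32 mm across, 13 mm high, lying loose in the tray's -x well; origin at the centre of its underside
- ring_jar: small glass jar with cork, 44 mm across, 63 mm high, bystander; origin at the centre of its underside
- glue_bottle: white glue bottle with blue nozzle, 30 mm across, 90 mm high, bystander; origin at the centre of its underside
- parts_dish: steel dish of charms, 76 mm across, 15 mm high, bystander; origin at the centre of its underside
Not all that is in view belongs to the job. Of the things that look like the tray, the larger one is meant.

How it is judged:
On the way, in this order (a step that is already met when the one before it is completed fails the run):
1. the bell plunger is pressed right down (value of joint bell_plunger above 0.0052 m), for 0.04 s.
2. the handle is upright (within 0.25 rad) with the tray still seated in the stand, and the bell plunger has sprung back (value of joint tray_handle between 1.05 and 1.55 rad and z of tray in the frame of stand below 0.014 m and value of joint bell_plunger below 0.0015 m), for 0.1 s.
3. the tray is lifted straight out: level, above the rim, over the stand (z of tray in the frame of stand above 0.024 m and horizontal distance between tray and stand below 0.05 m and angle between tray's own z axis and vertical below 0.2 rad), for 0.1 s.
At the end, for the whole second after the job is handed in: fingers hold the tray by its grip (TCP within 40 mm), underside over 95 mm above the table, tilt under 0.12 rad, slower than 0.02 m/s and 0.15 rad/s, not touching the stand; bracelet and loupe lie on the floors of their own wells; the bell plunger is up again (height (world z) of tray above 0.095 m and angle between tray's own z axis and vertical below 0.12 rad and linear speed of tray below 0.02 m/s and angular speed of tray below 0.15 rad/s and contact force between the fingers and tray above 2 N and distance between the grasp point and handle_grip below 0.04 m and contact force between tray and stand below 0.1 N and value of joint bell_plunger below 0.0015 m and x of bracelet in the frame of tray between 0 and 0.085 m and y of bracelet in the frame of tray between -0.047 and 0.047 m and z of bracelet in the frame of tray between 0 and 0.015 m and x of loupe in the frame of tray between -0.085 and 0 m and y of loupe in the frame of tray between -0.047 and 0.047 m and z of loupe in the frame of tray between 0 and 0.015 m); the arm keeps its last pose, push and grip.
It fails at once if the tray is tipped by more than 0.35 rad (angle between tray's own z axis and vertical above 0.35 rad).
It fails at once if the jar, glue bottle or dish is shifted by more than 20 mm (distance of any of ring_jar, glue_bottle, parts_dish from where it was at the start of the episode above 0.02 m).
It also fails if it takes over 51 s, if anything falls off the work surface, if the arm or the gripper's body presses on something with over 40 N, if the wrist force passes 120 N, or if a joint passes its speed limit or range.

ROBOT

A 6-joint arm with a two-finger parallel gripper is mounted at the origin on a cart in front of the work surface, level with it; the furniture and walls round the work are solid. World frame = base frame: x ahead of the robot, y to its left, z up, the work surface at z = 0. Lengths are in m, angles in rad, forces in N, time in s.
With the tool pointing down it reaches from about 0.375 to 0.975 m from the base axis. Payload 3.8 kg.
Tool frame: the origin (TCP) lies between the finger pads, 19 mm behind the fingertips; this is the grasp point; z points along the fingers, y is the line along which they close (so a half turn about z gives the same grasp; the last joint's range is limited). The gripper opens to 85 mm and grips with 20 to 120 N. Pads are 22 mm wide; open, the fingers measure 114 mm over their backs; the gripper's body (76 mm by 85 mm) begins 54 mm behind the grasp point. The pads swing forward as they close: fully open they stand 13 mm farther back than shut.
Start: joints at [-1.253, 0.264, 1.604, -0, 1.274, -0.037], TCP at [0.234, -0.633, 0.25] pointing down, gripper open.
Joint ranges: [-2.63, 2.63], [-0.94, 2.18], [0.31, 2.57], [-1.31, 4.45], [0, 2.66], [-2.55, 2.55]. Speed limits (rad/s): [2.57, 2.57, 3.14, 3.14, 3.14, 3.14].

INTERFACE

Orientations are given as a rotation vector (axis times angle).
In Python, from workcell import bot, optics gives the robot as it stands.
- The arm moves only by the shell command python3 -m jog 'ROWS' [OPENING] [FORCE]. ROWS is JSON, a list of rows, each an object of numbers: "dx", "dy", "dz": the shift along the tool's x, y, z in mm; "ax", "ay", "az": the turn, a rotation vector about the tool's x, y, z in degrees. A call has 1 to 20 rows; each row shifts and turns the commanded pose from where the row before left it, along the tool's axes as they then stand; what a row does not reach is not made up. A row lasts 1/12 s, in which the tool goes at most 41.7 mm and 7.16 degrees, less where a joint would pass 70% of its speed; a pose out of reach is approached as far as the arm can. A call with a gripper value outside its range is refused whole. OPENING is the opening, from 0 (shut) to 1 (fully open), set as the call begins (- or left out, the last holds). The fingers move at their own pace and stop on an object; FORCE is the grip in N (left out, the last holds). Time passes only in rows, so rows that do not move let the fingers close. It gives the time, the measured TCP pose, the force, the opening and the grip force at its end, in the units of the state.
- bot.read_state(): the state, without advancing time (a new reading comes with each control period).
- optics.read_camera(name): name is "scene" or "top" or "wrist"; returns a dict with "img" (400x640x3 uint8, red, green, blue), "vertical_fov" (degrees; the focal length in pixels is half the picture's height over the tangent of half this angle, whatever the lens; pixels are square), "cx", "cy" (the principal point, pixels), "R" (3x3) and "t" (3): a world point X has camera coordinates R X + t; the wrist camera has in their place "tool_from_camera" (4x4, takes a point from camera to tool coordinates, whose origin is the TCP and whose axes are the flange's). Camera axes: x right, y down, z forward; pixel columns grow to the right and rows downward; lengths in m; the calibration is good to about 2 mm. A picture is of the moment at which its call begins: read the wrist's pose just before it. There is no depth.
- bot.finish_job(): hands the job in; it is judged then, once.
The state is a dict: "time": time; "q": joint angles; "joint_vel": joint speeds; "joint_torque": joint torques, N m; "tool_pos": TCP position; "tcp_rot": TCP orientation; "wrist_force": force on the tool from outside, world axes, zero at the start; "torque": the same for the moment, N m; "width": opening from 0.0 (shut) to 1.0 (fully open); "grip_force": force on a finger pad.
Only numpy, scipy, OpenCV 4.12 (cv2) and the standard library are available. Lean on these libraries where they do the work, as an engineer would, in place of code of your own. Each camera call takes 0.05 s, during which the arm holds its last target. There are 200 camera calls.

## Working session

There is one attempt and no reset: what is moved stays moved. The work goes in short steps, Python scripts to look and compute and a shell command to move; the robot and the scene stay as the last step left them, time stands still between calls to the robot, and variables do not carry over. Pictures are saved under pics/ and viewed, at most 10 in all, crops included, and the job is handed in when it is done.

```bash
mkdir -p pics
python3 - <<'E'
from workcell import bot, optics
import cv2,numpy as np
s=bot.read_state();print(s)
for n in("scene","top"):
    c=optics.read_camera(n);cv2.imwrite(f"pics/{n}0.png",c["img"][:,:,::-1]);print(n,c["vertical_fov"],c["cx"],c["cy"],c["R"],c["t"])
    np.savez(f"{n}0.npz",**c)
E
```

```text
{'time': 0.0, 'q': array([-1.25289271e+00,  2.64746256e-01,  1.60537143e+00,  1.43037759e-06,
        1.27372017e+00, -3.69436680e-02]), 'joint_vel': array([-0.00113219, -0.0007447 ,  0.00179993,  0.00050473,  0.00111962,
        0.00166672]), 'joint_torque': array([-1.05688399e-03, -5.15114307e+01, -3.67317259e+01, -1.94145014e-04,
        1.29094213e-02, -7.57029596e-06]), 'tool_pos': array([ 0.23428066, -0.63229781,  0.24866803]), 'tcp_rot': array([-3.09008660e+00, -5.54079983e-01,  4.91337049e-04]), 'wrist_force': array([-0.45347738,  0.45949591, -0.16829878]), 'torque': array([ 0.01374298, -0.02440016,  0.00899097]), 'grip_force': 0.0, 'width': 0.9956133902847495}
scene 54.56868775384103 324.5544628220405 199.74283532650475 [[-0.8376135  -0.54613754  0.01172223]
 [-0.40587223  0.60783898 -0.68249506]
 [ 0.36561094 -0.5764248  -0.7307962 ]] [0.44868741 0.25857687 0.93888681]
top 46.53066965906087 310.7798470779121 203.18005284953762 [[ 0.02523434 -0.9996598   0.00659631]
 [-0.99717964 -0.02563717 -0.07053722]
 [ 0.07068233 -0.00479775 -0.99748734]] [-0.01062214  0.53398489  1.4960603 ]
```

View pics/scene0.png

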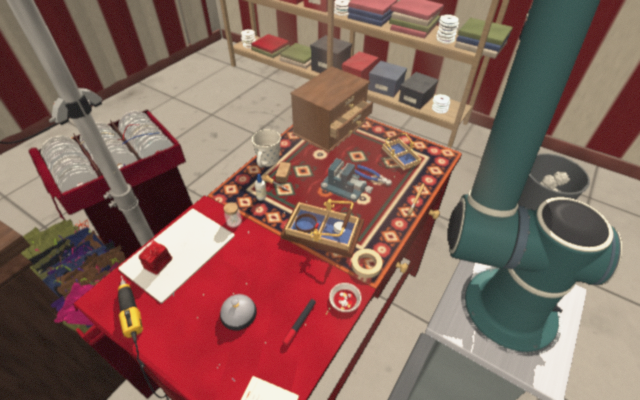

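View pics/top0.png

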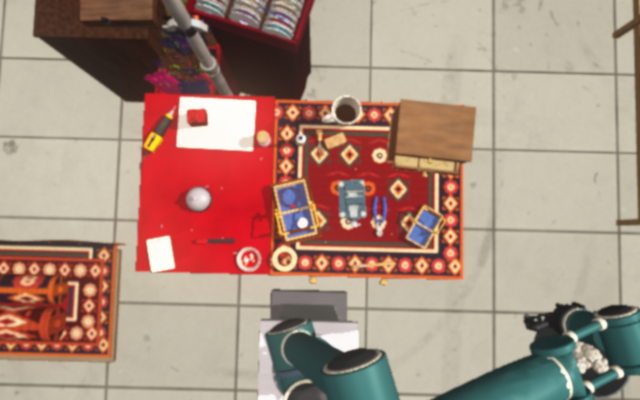

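The scene picture shows the bell at (238,310), the big tray at (323,228), a small tray at (402,153), and the dish at (345,297). The top picture has the bell at (198,199), the big tray at (295,210), the small tray at (424,228), the jar at (263,139), the dish at (248,259) and a tape roll at (285,258).
Possible mix-ups are the large tray (295,210) and the small tray (424,228), and I choose the larger. For the bell there is only the dome at (198,199). Next, a close crop to check.

Run:
```python
import cv2,numpy as np
a=cv2.imread("pics/top0.png")[165:255,170:330];b=cv2.imread("pics/scene0.png")[180:340,210:375]
a=cv2.resize(a,None,fx=5,fy=5,interpolation=cv2.INTER_CUBIC)[:, :]
b=cv2.resize(b,None,fx=4,fy=4,interpolation=cv2.INTER_CUBIC)[:600]
a=a[:,:800]
cv2.imwrite("pics/ctop.png",a)
cv2.imwrite("pics/cscene.png",cv2.resize(cv2.imread("pics/scene0.png")[190:270,270:380],None,fx=7,fy=7,interpolation=cv2.INTER_CUBIC))
```

```text
(no output)
```

View pics/ctop.png

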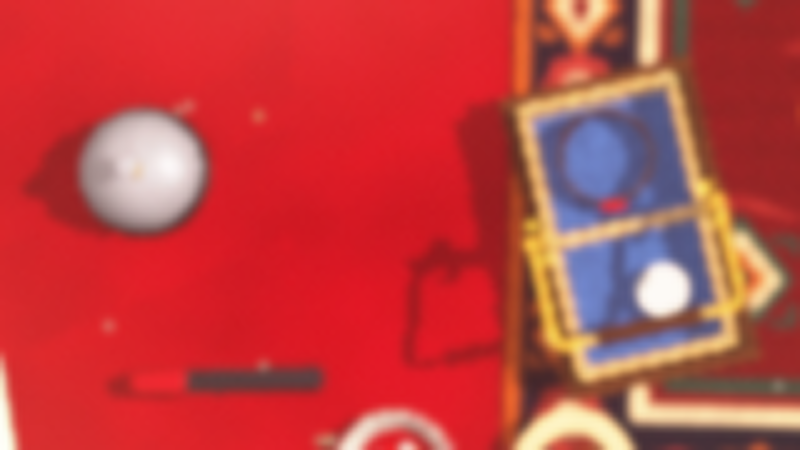

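View pics/cscene.png

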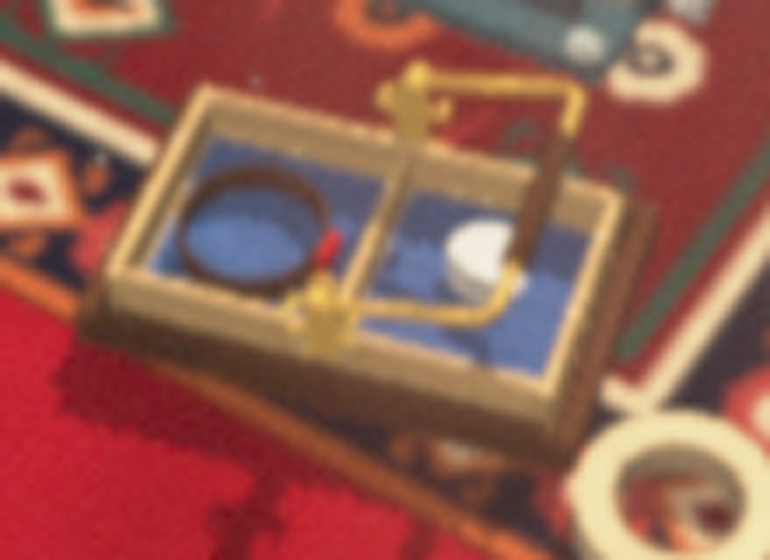

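The crops show the larger tray. Its pale rim corners in the top crop are at (518,105), (680,70), (740,345) and (585,380). The bracelet is in the far well, the loupe in the near one, and the dark grip runs from (595,338) to (695,312). The bell dome is centred near (143,170).

```bash
cat > h.py <<'E'
import numpy as np
from scipy.spatial.transform import Rotation as Ro
def cam(c,pose=None):
    f=200/np.tan(np.radians(float(c["vertical_fov"]))/2)
    if pose is None: R,t=c["R"],c["t"]; A=R.T; o=-R.T@t
    else:
        T=np.eye(4);T[:3,:3]=Ro.from_rotvec(pose[1]).as_matrix();T[:3,3]=pose[0]
        W=T@c["tool_from_camera"];A=W[:3,:3];o=W[:3,3]
    return f,float(c["cx"]),float(c["cy"]),A,o
def ray(k,u,v):
    f,cx,cy,A,o=k; return o,A@np.array([(u-cx)/f,(v-cy)/f,1])
def onz(k,u,v,z):
    o,d=ray(k,u,v); return o+d*(z-o[2])/d[2]
def proj(k,X):
    f,cx,cy,A,o=k; p=A.T@(np.asarray(X)-o); return cx+f*p[0]/p[2],cy+f*p[1]/p[2]
E
python3 - <<'E'
from h import *
import cv2
np.set_printoptions(precision=4,suppress=True)
k=cam(np.load("top0.npz"));s=cam(np.load("scene0.npz"))
T=lambda x,y:(x/5+169.6,y/5+164.6)
P=np.array([onz(k,*T(*p),.036) for p in[(518,105),(680,70),(740,345),(585,380)]])
print(P,P.mean(0))
v=(P[0]+P[1]-P[2]-P[3])/2;w=(P[0]-P[1]+P[3]-P[2])/2
print("len",np.hypot(*v[:2]),np.hypot(*w[:2]),"yaw",np.arctan2(v[1],v[0]),np.arctan2(-w[0],w[1]))
S=lambda x,y:(x/7+269.6,y/7+189.6)
Q=np.array([onz(s,*S(*p),.036) for p in[(205,90),(105,272),(550,398),(622,192)]]);print(Q,Q.mean(0))
g=[onz(k,*T(*p),.081) for p in[(595,338),(695,312)]];print("grip",g)
g=[onz(s,*S(*p),.081) for p in[(558,138),(518,262)]];print("grip s",g)
print("bell",onz(k,*T(143,170),.02))
im=cv2.imread("pics/top0.png");
# dome in scene by low saturation
for n,kk,box in(("top",k,(165,240,175,215)),("scene",s,(285,335,210,265))):
    im=cv2.imread(f"pics/{n}0.png");b=im[box[0]:box[1],box[2]:box[3]]
    h=cv2.cvtColor(b,cv2.COLOR_BGR2HSV);m=(h[...,1]<90).astype(np.uint8)
    c=max(cv2.findContours(m,0,1)[0],key=cv2.contourArea);(x,y),r=cv2.minEnclosingCircle(c);print(n,x+box[2],y+box[0],r,onz(kk,x+box[2],y+box[0],.02))
E
```

```text
[[ 0.5866  0.1257  0.036 ]
 [ 0.612   0.0218  0.036 ]
 [ 0.4357 -0.0213  0.036 ]
 [ 0.4109  0.0774  0.036 ]] [0.5113 0.0509 0.036 ]
len 0.18187766870373884 0.10436286919186086 yaw 0.25396097288165115 0.24339469327370594
[[ 0.604   0.0312  0.036 ]
 [ 0.5803  0.1304  0.036 ]
 [ 0.4062  0.0866  0.036 ]
 [ 0.4339 -0.016   0.036 ]] [0.5061 0.058  0.036 ]
grip [array([0.4375, 0.0699, 0.081 ]), array([0.4552, 0.0082, 0.081 ])]
grip s [array([0.4515, 0.0093, 0.081 ]), array([0.4327, 0.07  , 0.081 ])]
bell [0.5395 0.3693 0.02  ]
top 198.171875 198.6875 12.389700889587402 [0.5392 0.3694 0.02  ]
scene 237.77204513549805 312.1829261779785 18.319011688232422 [0.529  0.3792 0.02  ]
```

```bash
python3 -m jog '[{"az":-7},{"az":-7},{"az":-7},{"az":-7},{"az":-7},{"az":-7},{"az":-7},{"az":-7},{"az":-7},{"az":-7},{"az":-7},{"az":-7}]' 0 30; python3 -m jog '[{"dx":23,"dy":31},{"dx":23,"dy":31},{"dx":23,"dy":31},{"dx":23,"dy":31},{"dx":23,"dy":31},{"dx":23,"dy":31},{"dx":23,"dy":31},{"dx":23,"dy":31},{"dx":23,"dy":31},{"dx":23,"dy":31},{"dx":23,"dy":31},{}]'
```

```text
invalid input
invalid input
```

```bash
python3 -m jog '[{"dx":0,"dy":0,"dz":0,"ax":0,"ay":0,"az":-7}]' 0 30; python3 -m jog --help | head -20
```

```text
time: 0.18
tool_pos: [0.2343, -0.6325, 0.249]
tcp_rot: [-3.051, -0.743, 0.0]
wrist_force: [-0.6, 0.5, -0.9]
width: 0.883
grip_force: 0.0invalid input: not JSON, or not a number
```

All six keys are needed. I have 77° of rotation left.

```bash
python3 -m jog '[{"dx":0,"dy":0,"dz":0,"ax":0,"ay":0,"az":-7},{"dx":0,"dy":0,"dz":0,"ax":0,"ay":0,"az":-7},{"dx":0,"dy":0,"dz":0,"ax":0,"ay":0,"az":-7},{"dx":0,"dy":0,"dz":0,"ax":0,"ay":0,"az":-7},{"dx":0,"dy":0,"dz":0,"ax":0,"ay":0,"az":-7},{"dx":0,"dy":0,"dz":0,"ax":0,"ay":0,"az":-7},{"dx":0,"dy":0,"dz":0,"ax":0,"ay":0,"az":-7},{"dx":0,"dy":0,"dz":0,"ax":0,"ay":0,"az":-7},{"dx":0,"dy":0,"dz":0,"ax":0,"ay":0,"az":-7},{"dx":0,"dy":0,"dz":0,"ax":0,"ay":0,"az":-7},{"dx":0,"dy":0,"dz":0,"ax":0,"ay":0,"az":-7}]'; python3 -m jog '[{"dx":23,"dy":31,"dz":0,"ax":0,"ay":0,"az":0},{"dx":23,"dy":31,"dz":0,"ax":0,"ay":0,"az":0},{"dx":23,"dy":31,"dz":0,"ax":0,"ay":0,"az":0},{"dx":23,"dy":31,"dz":0,"ax":0,"ay":0,"az":0},{"dx":23,"dy":31,"dz":0,"ax":0,"ay":0,"az":0},{"dx":23,"dy":31,"dz":0,"ax":0,"ay":0,"az":0},{"dx":23,"dy":31,"dz":0,"ax":0,"ay":0,"az":0},{"dx":23,"dy":31,"dz":0,"ax":0,"ay":0,"az":0},{"dx":23,"dy":31,"dz":0,"ax":0,"ay":0,"az":0},{"dx":23,"dy":31,"dz":0,"ax":0,"ay":0,"az":0},{"dx":0,"dy":0,"dz":0,"ax":0,"ay":0,"az":0}]'
python3 - <<'E'
from workcell import bot
print(bot.read_state()["q"])
E
```

```text
time: 1.1
tool_pos: [0.2343, -0.6326, 0.2492]
tcp_rot: [-1.919, -2.486, -0.001]
wrist_force: [0.7, -0.3, -0.4]
width: -0.001
grip_force: 0.0
time: 2.02
tool_pos: [0.4813, -0.3279, 0.2495]
tcp_rot: [-1.92, -2.486, -0.006]
wrist_force: [-0.7, 0.2, 1.1]
width: 0.0
grip_force: 0.0
[-0.64289312  0.09060007  1.80713847  0.00375294  1.2446432  -0.89946   ]
```

```bash
python3 -m jog '[{"dx":37,"dy":12,"dz":0,"ax":0,"ay":0,"az":0},{"dx":37,"dy":12,"dz":0,"ax":0,"ay":0,"az":0},{"dx":37,"dy":12,"dz":0,"ax":0,"ay":0,"az":0},{"dx":37,"dy":12,"dz":0,"ax":0,"ay":0,"az":0},{"dx":37,"dy":12,"dz":0,"ax":0,"ay":0,"az":0},{"dx":37,"dy":12,"dz":0,"ax":0,"ay":0,"az":0},{"dx":37,"dy":12,"dz":0,"ax":0,"ay":0,"az":0},{"dx":37,"dy":12,"dz":0,"ax":0,"ay":0,"az":0},{"dx":0,"dy":0,"dz":0,"ax":0,"ay":0,"az":0},{"dx":0,"dy":0,"dz":0,"ax":0,"ay":0,"az":0}]'
cat > w.py <<'E'
import sys,cv2,numpy as np
from workcell import bot,optics
def shot(n):
    s=bot.read_state();c=optics.read_camera("wrist");np.savez(n+".npz",pos=s["tool_pos"],rot=s["tcp_rot"],**c);cv2.imwrite(f"pics/{n}.png",c["img"][:,:,::-1]);return s,c
if __name__=="__main__":
    s,c=shot(sys.argv[1]);print(s["tool_pos"],s["tcp_rot"],s["q"],c["tool_from_camera"].round(3))
E
python3 w.py w1
python3 -m jog '[{"dx":37,"dy":12,"dz":0,"ax":0,"ay":0,"az":0},{"dx":37,"dy":12,"dz":0,"ax":0,"ay":0,"az":0},{"dx":37,"dy":12,"dz":0,"ax":0,"ay":0,"az":0},{"dx":37,"dy":12,"dz":0,"ax":0,"ay":0,"az":0},{"dx":37,"dy":12,"dz":0,"ax":0,"ay":0,"az":0},{"dx":37,"dy":12,"dz":0,"ax":0,"ay":0,"az":0},{"dx":37,"dy":12,"dz":0,"ax":0,"ay":0,"az":0},{"dx":37,"dy":12,"dz":0,"ax":0,"ay":0,"az":0},{"dx":0,"dy":0,"dz":0,"ax":0,"ay":0,"az":0},{"dx":0,"dy":0,"dz":0,"ax":0,"ay":0,"az":0}]'; python3 w.py w2
python3 - <<'E'
import cv2,numpy as np
cv2.imwrite("pics/w12.png",cv2.resize(np.vstack([cv2.imread(f"pics/w{i}.png") for i in(1,2)]),(480,600),interpolation=cv2.INTER_AREA))
E
```

```text
time: 2.85
tool_pos: [0.4974, -0.0212, 0.2497]
tcp_rot: [-1.921, -2.485, 0.001]
wrist_force: [0.7, 0.3, 0.2]
width: -0.005
grip_force: 0.0
[ 0.49737357 -0.02121359  0.24967552] [-1.92142524e+00 -2.48510194e+00  8.57178560e-04] [-9.24716432e-02 -7.46429053e-02  1.97338699e+00 -3.06647164e-04
  1.24340945e+00 -3.46828220e-01] [[ 0.001 -0.948 -0.317  0.082]
 [ 1.     0.001  0.     0.   ]
 [ 0.    -0.317  0.948 -0.124]
 [ 0.     0.     0.     1.   ]]
time: 3.73
tool_pos: [0.5181, 0.2877, 0.2493]
tcp_rot: [1.926, 2.482, -0.002]
wrist_force: [0.8, -0.6, 0.2]
width: 0.001
grip_force: 0.0
[0.51814516 0.2876566  0.24929856] [ 1.92568160e+00  2.48210584e+00 -2.07949624e-03] [ 4.65130134e-01  1.10538896e-01  1.78573786e+00 -6.78182935e-04
  1.24647606e+00  2.14201787e-01] [[ 0.001 -0.948 -0.317  0.082]
 [ 1.     0.001  0.     0.   ]
 [ 0.    -0.317  0.948 -0.124]
 [ 0.     0.     0.     1.   ]]
```

View pics/w12.png

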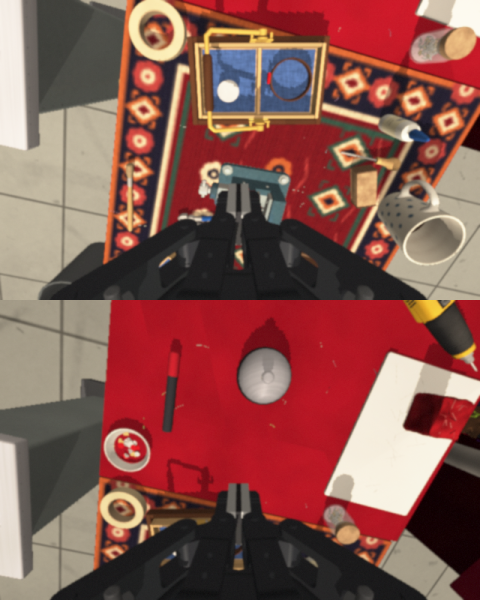

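The wrist shots show the tray in w1, with its rim at about (258,80) in the view and its grip at the left (207,72). In w2 the bell dome is at (264,375), with the head near (267,377). I'll enlarge both for exact pixels.

Run:
```python
import cv2,numpy as np
a=cv2.imread("pics/w1.png")[25:180,245:445];b=cv2.imread("pics/w2.png")[50:150,300:400]
a=cv2.resize(a,None,fx=2.5,fy=2.5,interpolation=cv2.INTER_CUBIC);b=cv2.resize(b,(300,300),interpolation=cv2.INTER_CUBIC)
o=np.zeros((388,800,3),np.uint8);o[:a.shape[0],:500]=a[:388];o[:300,500:]=b
cv2.imwrite("pics/c3.png",o)
```

```text
(no output)
```

View pics/c3.png

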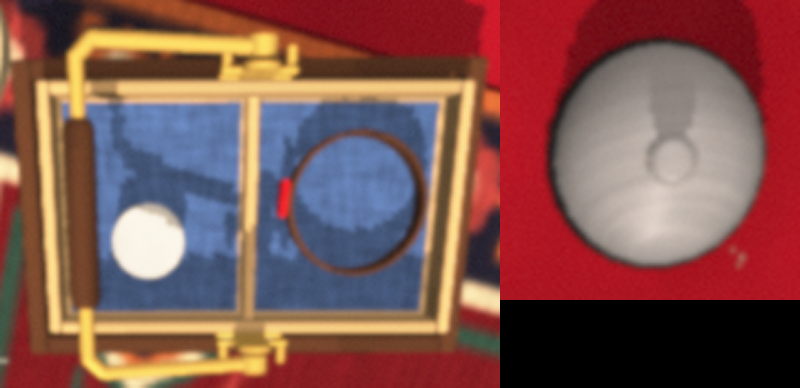

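The head's top is at crop (673,157). The grip axis runs from (80,119) to (85,306). The outer rim corners are at (37,82), (475,82), (447,332) and (52,332).

Run:
```python
from h import *
np.set_printoptions(precision=4,suppress=True)
d=np.load("w2.npz");k2=cam(d,(d["pos"],d["rot"]));e=np.load("w1.npz");k1=cam(e,(e["pos"],e["rot"]))
h=onz(k2,300+173/3-.3,50+157/3-.3,.061);print("head",h)
s=cam(np.load("scene0.npz"));t=cam(np.load("top0.npz"));print("in scene/top",proj(s,h),proj(t,h), "dome centre in top",proj(t,h*[1,1,.3]))
A=lambda x,y:(x/2.5+244.7,y/2.5+24.7)
P=np.array([onz(k1,*A(*p),.036) for p in[(37,82),(475,82),(447,332),(52,332)]]);print(P,P.mean(0))
v=(P[1]+P[2]-P[0]-P[3])/2;print(np.hypot(*v[:2]),np.arctan2(v[1],v[0]))
w=(P[0]+P[1]-P[2]-P[3])/2;print(np.hypot(*w[:2]),np.arctan2(-w[0],w[1]))
g=np.array([onz(k1,*A(*p),.081) for p in[(80,119),(85,306)]]);print("grip",g,g.mean(0),np.linalg.norm(g[0]-g[1]))
M=Ro.from_rotvec(d["rot"]).as_matrix();print("tool delta to head mm",M.T@(h+[0,0,.019]-d["pos"])*1000)
```

```text
head [0.5366 0.3738 0.061 ]
in scene/top (np.float64(234.0377455735287), np.float64(300.05444097809584)) (np.float64(193.6814091188331), np.float64(198.42736256816582)) dome centre in top (np.float64(196.88926820902861), np.float64(199.48651111998205))
[[ 0.4093  0.0819  0.036 ]
 [ 0.5825  0.1272  0.036 ]
 [ 0.6086  0.0276  0.036 ]
 [ 0.4358 -0.0177  0.036 ]] [0.509  0.0547 0.036 ]
0.1788152310349966 0.2558901916023026
0.10297663988865649 0.2583408085470229
grip [[0.4356 0.0708 0.081 ]
 [0.4517 0.0057 0.081 ]] [0.4436 0.0382 0.081 ] 0.06700650817021381
tool delta to head mm [ 79.0274  39.5047 169.1902]
```

```bash
python3 -m jog '[{"dx":26,"dy":13,"dz":10,"ax":0,"ay":0,"az":0},{"dx":26,"dy":13,"dz":10,"ax":0,"ay":0,"az":0},{"dx":27,"dy":13,"dz":10,"ax":0,"ay":0,"az":0},{"dx":0,"dy":0,"dz":35,"ax":0,"ay":0,"az":0},{"dx":0,"dy":0,"dz":35,"ax":0,"ay":0,"az":0},{"dx":0,"dy":0,"dz":35,"ax":0,"ay":0,"az":0},{"dx":0,"dy":0,"dz":15,"ax":0,"ay":0,"az":0},{"dx":0,"dy":0,"dz":5,"ax":0,"ay":0,"az":0},{"dx":0,"dy":0,"dz":5,"ax":0,"ay":0,"az":0},{"dx":0,"dy":0,"dz":2,"ax":0,"ay":0,"az":0},{"dx":0,"dy":0,"dz":2,"ax":0,"ay":0,"az":0},{"dx":0,"dy":0,"dz":2,"ax":0,"ay":0,"az":0},{"dx":0,"dy":0,"dz":0,"ax":0,"ay":0,"az":0}]'; python3 -m jog '[{"dx":0,"dy":0,"dz":2,"ax":0,"ay":0,"az":0},{"dx":0,"dy":0,"dz":2,"ax":0,"ay":0,"az":0},{"dx":0,"dy":0,"dz":2,"ax":0,"ay":0,"az":0},{"dx":0,"dy":0,"dz":0,"ax":0,"ay":0,"az":0},{"dx":0,"dy":0,"dz":0,"ax":0,"ay":0,"az":0}]'
```

```text
time: 4.87
tool_pos: [0.5365, 0.3742, 0.0853]
tcp_rot: [1.927, 2.48, 0.003]
wrist_force: [0.4, -0.1, -0.6]
width: 0.004
grip_force: 0.0
time: 5.28
tool_pos: [0.536, 0.3743, 0.0784]
tcp_rot: [1.927, 2.481, 0.001]
wrist_force: [-0.1, 0.3, 2.5]
width: 0.002
grip_force: 1.0
```

Contact is made: 2.5 N. Pressing on by 4 mm.

```bash
python3 -m jog '[{"dx":0,"dy":0,"dz":2,"ax":0,"ay":0,"az":0},{"dx":0,"dy":0,"dz":2,"ax":0,"ay":0,"az":0},{"dx":0,"dy":0,"dz":0,"ax":0,"ay":0,"az":0}]'; python3 -m jog '[{"dx":0,"dy":0,"dz":1,"ax":0,"ay":0,"az":0},{"dx":0,"dy":0,"dz":0,"ax":0,"ay":0,"az":0},{"dx":0,"dy":0,"dz":0,"ax":0,"ay":0,"az":0}]'
```

```text
time: 5.53
tool_pos: [0.536, 0.3743, 0.074]
tcp_rot: [1.927, 2.481, 0.002]
wrist_force: [-0.7, 1.1, 4.5]
width: 0.004
grip_force: 1.7
time: 5.78
tool_pos: [0.536, 0.3742, 0.0734]
tcp_rot: [1.927, 2.481, 0.001]
wrist_force: [-0.5, 0.5, 4.0]
width: -0.0
grip_force: 2.1
```

```bash
python3 -m jog '[{"dx":0,"dy":0,"dz":1,"ax":0,"ay":0,"az":0},{"dx":0,"dy":0,"dz":0,"ax":0,"ay":0,"az":0}]';python3 -m jog '[{"dx":0,"dy":0,"dz":1,"ax":0,"ay":0,"az":0},{"dx":0,"dy":0,"dz":0,"ax":0,"ay":0,"az":0},{"dx":0,"dy":0,"dz":0,"ax":0,"ay":0,"az":0}]'
```

```text
time: 5.95
tool_pos: [0.536, 0.3743, 0.0732]
tcp_rot: [1.927, 2.481, 0.001]
wrist_force: [-0.9, -0.0, 8.4]
width: 0.001
grip_force: 4.1
time: 6.2
tool_pos: [0.5361, 0.3743, 0.0731]
tcp_rot: [1.927, 2.481, 0.002]
wrist_force: [-3.0, -0.9, 12.8]
width: 0.002
grip_force: 6.4
```

The plunger is on its stop at 12.8 N. Now I'll rise, go over the grip and open the gripper.

```bash
python3 -m jog '[{"dx":0,"dy":0,"dz":-35,"ax":0,"ay":0,"az":0},{"dx":0,"dy":0,"dz":-40,"ax":0,"ay":0,"az":0},{"dx":0,"dy":0,"dz":-40,"ax":0,"ay":0,"az":0},{"dx":-30,"dy":-17,"dz":0,"ax":0,"ay":0,"az":0},{"dx":-30,"dy":-17,"dz":0,"ax":0,"ay":0,"az":0},{"dx":-30,"dy":-17,"dz":0,"ax":0,"ay":0,"az":0},{"dx":-30,"dy":-17,"dz":0,"ax":0,"ay":0,"az":0},{"dx":-30,"dy":-17,"dz":0,"ax":0,"ay":0,"az":0},{"dx":-30,"dy":-17,"dz":0,"ax":0,"ay":0,"az":0},{"dx":-30,"dy":-17,"dz":0,"ax":0,"ay":0,"az":0},{"dx":-30,"dy":-17,"dz":0,"ax":0,"ay":0,"az":0},{"dx":-30,"dy":-17,"dz":0,"ax":0,"ay":0,"az":0},{"dx":-30,"dy":-17,"dz":0,"ax":0,"ay":0,"az":0},{"dx":0,"dy":0,"dz":0,"ax":0,"ay":0,"az":0},{"dx":0,"dy":0,"dz":0,"ax":0,"ay":0,"az":0}]' 0.5 20; python3 w.py w3
python3 - <<'E'
from h import *
np.set_printoptions(precision=4,suppress=True)
d=np.load("w3.npz");M=Ro.from_rotvec(d["rot"]).as_matrix()
print(M, M.T@(np.array([.4438,.038,.081])-d["pos"])*1000, np.arctan2(M[1,1],M[0,1]), proj(cam(d,(d["pos"],d["rot"])),[.4438,.038,.081]))
E
```

```text
time: 7.45
tool_pos: [0.444, 0.0397, 0.1851]
tcp_rot: [-1.931, -2.476, 0.002]
wrist_force: [0.0, 1.1, -0.1]
width: 0.5
grip_force: 0.0
[0.4439989  0.03968769 0.18511926] [-1.93097627e+00 -2.47639819e+00  1.70137857e-03] [ 3.32451468e-02 -1.26359176e-01  2.14335143e+00  2.58387088e-05
  1.12631939e+00 -2.13018226e-01] [[ 0.001 -0.948 -0.317  0.082]
 [ 1.     0.001  0.     0.   ]
 [ 0.    -0.317  0.948 -0.124]
 [ 0.     0.     0.     1.   ]]
[[-0.2438  0.9698 -0.0017]
 [ 0.9698  0.2438 -0.    ]
 [ 0.0004 -0.0017 -1.    ]] [ -1.6285  -0.4299 104.1195] 0.24625256575675747 (np.float64(316.5494820559598), np.float64(208.10091929415233))
```

View pics/w3.png

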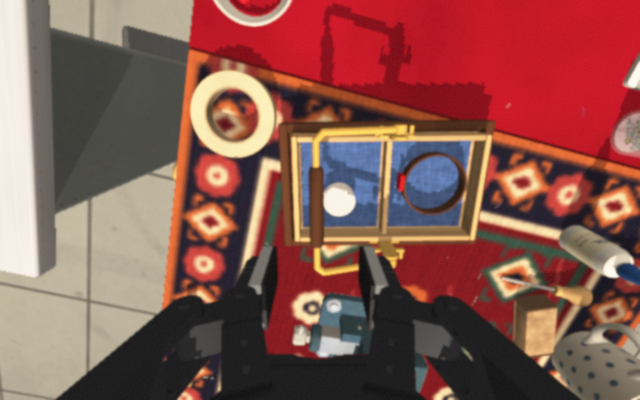

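The grip is centred at pixel (317,207), as predicted (316.5,208). Descending and closing gently.

```bash
python3 -m jog '[{"dx":0,"dy":0,"dz":35,"ax":0,"ay":0,"az":-0.6},{"dx":-2,"dy":0,"dz":35,"ax":0,"ay":0,"az":0},{"dx":0,"dy":0,"dz":20,"ax":0,"ay":0,"az":0},{"dx":0,"dy":0,"dz":10,"ax":0,"ay":0,"az":0},{"dx":0,"dy":0,"dz":4,"ax":0,"ay":0,"az":0},{"dx":0,"dy":0,"dz":0,"ax":0,"ay":0,"az":0}]'; python3 -m jog '[{"dx":0,"dy":0,"dz":0,"ax":0,"ay":0,"az":0},{"dx":0,"dy":0,"dz":0,"ax":0,"ay":0,"az":0},{"dx":0,"dy":0,"dz":0,"ax":0,"ay":0,"az":0},{"dx":0,"dy":0,"dz":0,"ax":0,"ay":0,"az":0},{"dx":0,"dy":0,"dz":0,"ax":0,"ay":0,"az":0},{"dx":0,"dy":0,"dz":0,"ax":0,"ay":0,"az":0}]' 0 20
```

```text
time: 8.0
tool_pos: [0.4455, 0.0401, 0.0813]
tcp_rot: [-1.911, -2.491, 0.002]
wrist_force: [0.3, -0.2, -0.2]
width: 0.505
grip_force: 0.0
time: 8.5
tool_pos: [0.4445, 0.0389, 0.0834]
tcp_rot: [-1.913, -2.49, 0.004]
wrist_force: [-7.5, -1.9, 10.5]
width: 0.128
grip_force: 20.8
```

```bash
python3 -m jog '[{"dx":0,"dy":1.2,"dz":-3.3,"ax":0,"ay":0,"az":0},{"dx":0,"dy":1.2,"dz":-3.3,"ax":0,"ay":0,"az":0},{"dx":0,"dy":1.5,"dz":-3.2,"ax":0,"ay":0,"az":0},{"dx":0,"dy":1.5,"dz":-3.2,"ax":0,"ay":0,"az":0},{"dx":0,"dy":1.7,"dz":-3.1,"ax":0,"ay":0,"az":0},{"dx":0,"dy":1.7,"dz":-3,"ax":0,"ay":0,"az":0},{"dx":0,"dy":0,"dz":0,"ax":0,"ay":0,"az":0}]'
```

```text
time: 9.08
tool_pos: [0.4512, 0.0407, 0.1013]
tcp_rot: [-1.911, -2.488, 0.009]
wrist_force: [-8.5, -4.6, 2.7]
width: 0.133
grip_force: 21.4
```

```bash
python3 -m jog '[{"dx":0,"dy":2,"dz":-2.8,"ax":0,"ay":0,"az":0},{"dx":0,"dy":2.1,"dz":-2.8,"ax":0,"ay":0,"az":0},{"dx":0,"dy":2.3,"dz":-2.6,"ax":0,"ay":0,"az":0},{"dx":0,"dy":2.4,"dz":-2.6,"ax":0,"ay":0,"az":0},{"dx":0,"dy":2.5,"dz":-2.4,"ax":0,"ay":0,"az":0},{"dx":0,"dy":2.6,"dz":-2.4,"ax":0,"ay":0,"az":0},{"dx":0,"dy":0,"dz":0,"ax":0,"ay":0,"az":0}]';python3 w.py w4
```

```text
time: 9.67
tool_pos: [0.4626, 0.0437, 0.1174]
tcp_rot: [-1.908, -2.486, 0.015]
wrist_force: [-17.6, -6.4, 14.2]
width: 0.126
grip_force: 23.4
[0.46258818 0.043674   0.11742477] [-1.90840297 -2.48573735  0.01531827] [ 4.23165251e-02 -1.63616026e-03  2.16504315e+00 -3.03274859e-03
  9.90386665e-01 -2.17283021e-01] [[ 0.001 -0.948 -0.317  0.082]
 [ 1.     0.001  0.     0.   ]
 [ 0.    -0.317  0.948 -0.124]
 [ 0.     0.     0.     1.   ]]
```

View pics/w4.png

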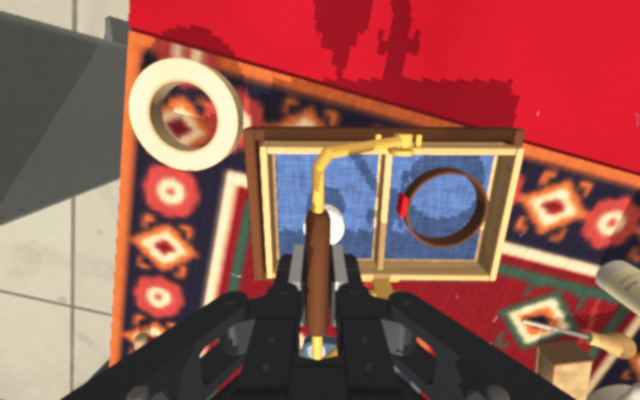

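The handle is about half up and the tray is seated. The force points outwards along the handle, so I'm pressing inside the arc. Easing outwards.

```bash
python3 -m jog '[{"dx":0,"dy":0,"dz":-3,"ax":0,"ay":0,"az":0},{"dx":0,"dy":0,"dz":0,"ax":0,"ay":0,"az":0},{"dx":0,"dy":0,"dz":0,"ax":0,"ay":0,"az":0}]';  python3 -m jog '[{"dx":0,"dy":0,"dz":-2,"ax":0,"ay":0,"az":0},{"dx":0,"dy":0,"dz":0,"ax":0,"ay":0,"az":0},{"dx":0,"dy":0,"dz":0,"ax":0,"ay":0,"az":0}]'
```

```text
time: 9.97
tool_pos: [0.4652, 0.0443, 0.1205]
tcp_rot: [-1.912, -2.489, 0.007]
wrist_force: [-8.6, -2.7, 6.1]
width: 0.127
grip_force: 22.8
time: 10.22
tool_pos: [0.4668, 0.0447, 0.1223]
tcp_rot: [-1.913, -2.491, 0.002]
wrist_force: [-5.8, -2.5, 2.2]
width: 0.13
grip_force: 22.4
```

```bash
python3 -m jog '[{"dx":0,"dy":2.4,"dz":-1.9,"ax":0,"ay":0,"az":0},{"dx":0,"dy":2.4,"dz":-1.8,"ax":0,"ay":0,"az":0},{"dx":0,"dy":2.4,"dz":-1.6,"ax":0,"ay":0,"az":0},{"dx":0,"dy":2.5,"dz":-1.5,"ax":0,"ay":0,"az":0},{"dx":0,"dy":2.6,"dz":-1.3,"ax":0,"ay":0,"az":0},{"dx":0,"dy":2.6,"dz":-1.3,"ax":0,"ay":0,"az":0},{"dx":0,"dy":0,"dz":0,"ax":0,"ay":0,"az":0},{"dx":0,"dy":0,"dz":0,"ax":0,"ay":0,"az":0}]'
```

```text
time: 10.88
tool_pos: [0.4823, 0.0488, 0.1324]
tcp_rot: [1.914, 2.491, 0.0]
wrist_force: [-4.3, -1.3, 6.3]
width: 0.127
grip_force: 22.2
```

```bash
python3 -m jog '[{"dx":0,"dy":2.7,"dz":-1.0,"ax":0,"ay":0,"az":0},{"dx":0,"dy":2.7,"dz":-1.0,"ax":0,"ay":0,"az":0},{"dx":0,"dy":2.7,"dz":-0.8,"ax":0,"ay":0,"az":0},{"dx":0,"dy":2.7,"dz":-0.8,"ax":0,"ay":0,"az":0},{"dx":0,"dy":2.8,"dz":-0.5,"ax":0,"ay":0,"az":0},{"dx":0,"dy":2.8,"dz":-0.5,"ax":0,"ay":0,"az":0},{"dx":0,"dy":2.8,"dz":-0.3,"ax":0,"ay":0,"az":0},{"dx":0,"dy":2.8,"dz":-0.3,"ax":0,"ay":0,"az":0},{"dx":0,"dy":0,"dz":0,"ax":0,"ay":0,"az":0},{"dx":0,"dy":0,"dz":0,"ax":0,"ay":0,"az":0}]';python3 w.py w5
```

```text
time: 11.72
tool_pos: [0.504, 0.0546, 0.1365]
tcp_rot: [1.913, 2.491, 0.001]
wrist_force: [-1.2, -2.6, 5.3]
width: 0.132
grip_force: 20.9
[0.5039993  0.05456503 0.1365249 ] [1.91338120e+00 2.49056123e+00 9.06986489e-04] [ 5.88075321e-02  4.75991638e-02  2.07435188e+00 -1.82693617e-04
  1.01857999e+00 -2.01730905e-01] [[ 0.001 -0.948 -0.317  0.082]
 [ 1.     0.001  0.     0.   ]
 [ 0.    -0.317  0.948 -0.124]
 [ 0.     0.     0.     1.   ]]
```

View pics/w5.png

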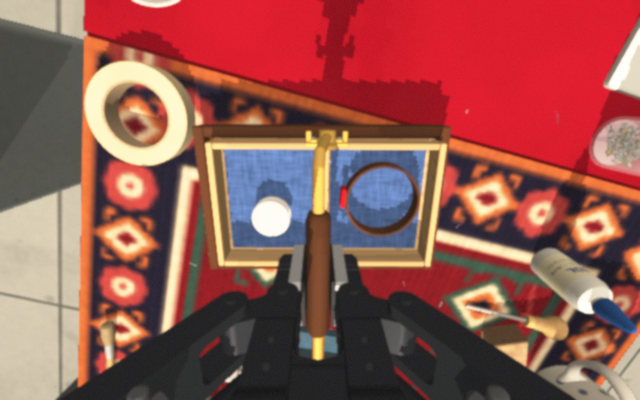

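The handle is upright, at about 1.23 rad, with the tray seated and both items in their wells. I'll centre it by 3 mm, firm the grip, and begin a slow straight lift.

```bash
python3 -m jog '[{"dx":0,"dy":2,"dz":0,"ax":0,"ay":0,"az":0},{"dx":0,"dy":2,"dz":0,"ax":0,"ay":0,"az":0},{"dx":0,"dy":0,"dz":0,"ax":0,"ay":0,"az":0},{"dx":0,"dy":0,"dz":0,"ax":0,"ay":0,"az":0},{"dx":0,"dy":0,"dz":0,"ax":0,"ay":0,"az":0},{"dx":0,"dy":0,"dz":0,"ax":0,"ay":0,"az":0}]' 0 50; python3 -m jog '[{"dx":0,"dy":0,"dz":-1,"ax":0,"ay":0,"az":0},{"dx":0,"dy":0,"dz":-1,"ax":0,"ay":0,"az":0},{"dx":0,"dy":0,"dz":-2,"ax":0,"ay":0,"az":0},{"dx":0,"dy":0,"dz":-2,"ax":0,"ay":0,"az":0},{"dx":0,"dy":0,"dz":-2,"ax":0,"ay":0,"az":0},{"dx":0,"dy":0,"dz":-2,"ax":0,"ay":0,"az":0},{"dx":0,"dy":0,"dz":-1,"ax":0,"ay":0,"az":0},{"dx":0,"dy":0,"dz":0,"ax":0,"ay":0,"az":0},{"dx":0,"dy":0,"dz":0,"ax":0,"ay":0,"az":0},{"dx":0,"dy":0,"dz":0,"ax":0,"ay":0,"az":0}]'
```

```text
time: 12.27
tool_pos: [0.5066, 0.0552, 0.1367]
tcp_rot: [-1.914, -2.491, 0.002]
wrist_force: [-4.9, -2.6, 8.5]
width: 0.119
grip_force: 48.9
time: 13.1
tool_pos: [0.5073, 0.0557, 0.1473]
tcp_rot: [1.914, 2.491, 0.0]
wrist_force: [0.2, -0.2, -7.2]
width: 0.122
grip_force: 48.7
```

The load is about 7 N and the sideways force is zero, so the tray hangs. Lifting on.

```bash
python3 -m jog '[{"dx":0,"dy":0,"dz":-2,"ax":0,"ay":0,"az":0},{"dx":0,"dy":0,"dz":-4,"ax":0,"ay":0,"az":0},{"dx":0,"dy":0,"dz":-6,"ax":0,"ay":0,"az":0},{"dx":0,"dy":0,"dz":-8,"ax":0,"ay":0,"az":0},{"dx":0,"dy":0,"dz":-8,"ax":0,"ay":0,"az":0},{"dx":0,"dy":0,"dz":-8,"ax":0,"ay":0,"az":0},{"dx":0,"dy":0,"dz":-8,"ax":0,"ay":0,"az":0},{"dx":0,"dy":0,"dz":-8,"ax":0,"ay":0,"az":0},{"dx":0,"dy":0,"dz":-8,"ax":0,"ay":0,"az":0},{"dx":0,"dy":0,"dz":-8,"ax":0,"ay":0,"az":0},{"dx":0,"dy":0,"dz":-8,"ax":0,"ay":0,"az":0},{"dx":0,"dy":0,"dz":-8,"ax":0,"ay":0,"az":0},{"dx":0,"dy":0,"dz":-8,"ax":0,"ay":0,"az":0},{"dx":0,"dy":0,"dz":-8,"ax":0,"ay":0,"az":0},{"dx":0,"dy":0,"dz":-6,"ax":0,"ay":0,"az":0},{"dx":0,"dy":0,"dz":-4,"ax":0,"ay":0,"az":0},{"dx":0,"dy":0,"dz":-2,"ax":0,"ay":0,"az":0}]'; python3 -m jog '[{"dx":0,"dy":0,"dz":0,"ax":0,"ay":0,"az":0},{"dx":0,"dy":0,"dz":0,"ax":0,"ay":0,"az":0},{"dx":0,"dy":0,"dz":0,"ax":0,"ay":0,"az":0},{"dx":0,"dy":0,"dz":0,"ax":0,"ay":0,"az":0},{"dx":0,"dy":0,"dz":0,"ax":0,"ay":0,"az":0},{"dx":0,"dy":0,"dz":0,"ax":0,"ay":0,"az":0},{"dx":0,"dy":0,"dz":0,"ax":0,"ay":0,"az":0},{"dx":0,"dy":0,"dz":0,"ax":0,"ay":0,"az":0},{"dx":0,"dy":0,"dz":0,"ax":0,"ay":0,"az":0},{"dx":0,"dy":0,"dz":0,"ax":0,"ay":0,"az":0},{"dx":0,"dy":0,"dz":0,"ax":0,"ay":0,"az":0},{"dx":0,"dy":0,"dz":0,"ax":0,"ay":0,"az":0},{"dx":0,"dy":0,"dz":0,"ax":0,"ay":0,"az":0},{"dx":0,"dy":0,"dz":0,"ax":0,"ay":0,"az":0},{"dx":0,"dy":0,"dz":0,"ax":0,"ay":0,"az":0},{"dx":0,"dy":0,"dz":0,"ax":0,"ay":0,"az":0}]'
python3 w.py w6
python3 - <<'E'
from workcell import optics
import cv2,numpy as np
w=cv2.imread("pics/w6.png");s=optics.read_camera("scene")["img"][:,:,::-1]
a=cv2.resize(w,(400,250),interpolation=cv2.INTER_AREA);b=cv2.resize(s[130:330,200:400],(400,400),interpolation=cv2.INTER_CUBIC)
o=np.zeros((400,800,3),np.uint8);o[:250,:400]=a;o[:,400:]=b;cv2.imwrite("pics/c6.png",o)
E
```

```text
time: 14.52
tool_pos: [0.5075, 0.0556, 0.2602]
tcp_rot: [1.914, 2.491, 0.001]
wrist_force: [-0.3, 0.4, -6.1]
width: 0.122
grip_force: 48.7
time: 15.85
tool_pos: [0.5072, 0.0556, 0.2593]
tcp_rot: [1.914, 2.491, 0.0]
wrist_force: [0.6, -0.3, -6.6]
width: 0.116
grip_force: 48.7
[0.5072131  0.05560497 0.25930387] [1.91403382e+00 2.49113515e+00 9.64092777e-05] [ 6.03655389e-02 -5.66048076e-02  1.93854955e+00  1.30664041e-05
  1.25956865e+00 -2.00165780e-01] [[ 0.001 -0.948 -0.317  0.082]
 [ 1.     0.001  0.     0.   ]
 [ 0.    -0.317  0.948 -0.124]
 [ 0.     0.     0.     1.   ]]
```

View pics/c6.png

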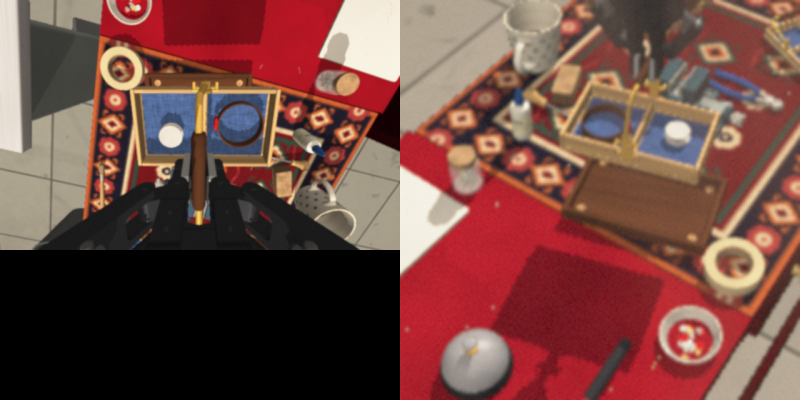

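The picture shows the tray hanging level above the stand, with the bracelet and loupe in their wells. Its underside is at about 0.13 m and it is steady, so I'm handing in.

```bash
python3 -c "
from workcell import bot
print(bot.finish_job())"
```

```text
the job is handed in; nothing more can be done
None
```

I handed the job in at about 16 s, with no verdict returned: the bell was rung, the handle swung upright, and the tray lifted straight out, held level and still by its grip about 13 cm above the table, with the bracelet and loupe in their wells.

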